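# Release a cigar tube from the feeder with its two-button stop

## Robot

A 6-joint arm with a two-finger parallel gripper is mounted at the origin on the work surface. World frame = base frame: x ahead of the robot, y to its left, z up, the work surface at z = 0. Lengths are in m, angles in rad, forces in N, time in s.
With the tool pointing down it reaches from about 0.3 to 0.85 m from the base axis. Payload 5.4 kg.
Tool frame: the origin (TCP) lies at the very end of the fingers, on their centre line; the grasp point (between the pads) lies 19 mm behind it; z points along the fingers, y is the line along which they close (so a half turn about z gives the same grasp; the last joint's range is limited). The gripper opens to 85 mm and grips with 20 to 120 N. Pads are 22 mm wide; open, the fingers measure 114 mm over their backs; the gripper's body (76 mm by 85 mm) begins 54 mm behind the grasp point. The pads swing forward as they close: fully open they stand 13 mm farther back than shut.
Start: joints at [0.942, 0.158, 1.597, -0, 1.386, -0.21], TCP at [0.234, 0.525, 0.231] pointing down, gripper open.
Joint ranges: [-2.91, 2.91], [-0.94, 2.29], [0.18, 2.7], [-1.29, 4.43], [0.17, 2.64], [-3, 3]. Speed limits (rad/s): [2.57, 2.57, 3.14, 3.14, 3.14, 3.14].

## Interface

Orientations are given as [roll, pitch, yaw] about the fixed x, y, z axes, in that order (R = Rz(yaw) Ry(pitch) Rx(roll)).
In Python, from station import env gives the robot as it stands.
- The arm moves only by the tool apply_moves, never from a script. Its argument "targets" is text: rows parted by semicolons, each of 7 numbers parted by spaces: the turn, a rotation vector about the tool's x, y, z in units of 5 degrees (1.0 is 5 degrees), then the shift along the tool's x, y, z in units of 25 mm (1.0 is 25 mm), then the finger opening in mm, from 0 to 85.4. A call has 1 to 10 rows; each row is the pose to reach, as a shift and turn from the pose commanded when the call began, along the tool's axes at that moment; what a row does not reach only later rows make up. A row lasts 1/12 s, in which the tool goes at most 41.7 mm and 7.16 degrees, less where a joint would pass 70% of its speed; a pose out of reach is approached as far as the arm can. A call with a gripper value outside its range is refused whole. The fingers move at their own pace and stop on an object; "force" is the grip in N (left out, the last holds). Time passes only in rows, so rows that repeat a pose let the fingers close. It gives the time, the measured TCP pose, the force, the opening and the grip force at its end, in the units of the state.
- env.sense(): the state, without advancing time (a new reading comes with each control period).
- env.capture(name): name is "side" or "top" or "wrist"; returns a dict with "image" (480x640x3 uint8, red, green, blue), "depth" (480x640 float32, m along the optical axis (not along the pixel's ray), 0 where there is no reading), "fx", "fy", "cx", "cy" (pixels), "camera_from_world" (4x4, takes a point from world to camera coordinates). Camera axes: x right, y down, z forward; pixel columns grow to the right and rows downward; lengths in m; the calibration is good to about 2 mm. A picture is of the moment at which its call begins.
- env.finish_job(): hands the job in; it is judged then, once.
The state is a dict: "t": time; "qpos": joint angles; "joint_vel": joint speeds; "effort": joint torques, N m; "eef_pos": TCP position; "eef_rot": TCP orientation; "force": force on the tool from outside, world axes, zero at the start; "moment": the same for the moment, N m; "width": opening from 0.0 (shut) to 1.0 (fully open); "finger_force": force on a finger pad.
Only numpy, scipy, OpenCV 4.12 (cv2) and the standard library are available. Lean on these libraries where they do the work, as an engineer would, in place of code of your own. Each camera call takes 0.05 s, during which the arm holds its last target. There are 200 camera calls.

## Task

On the wooden tube feeder, press the two round stop buttons down together, one under each fingertip, and keep both down until the aluminium cigar tube has rolled down the lane and lies still in the tray at the low end. Then let both buttons come back up and move clear. Never push one button down on its own, do not touch, lift or carry the tube, and leave the glue pot, the mould and the cedar box where they are.

Things in the scene. Friction and masses are not known exactly. Their poses are not given: they have to be found in the camera images.
- feeder: Wooden feeder fixed to the bench. Origin on the bench surface midway between the buttons, z up. Console 60 mm (x) by 124 mm (y), top at 50 mm, centred on the origin, carries a button 32 mm either side along y. Behind it, x from 36 to 174 mm, a lane slopes down 7 degrees towards -y into a tray; both lie between y = +120 mm (high end, 76 mm above the bench) and -164 mm.
- stop_left_top (a point): Centre of the flat top of the left button (feeder +y side), a plain steel cap 24 mm in diameter. It stands 66 mm above the bench at rest, 16 mm proud of the console; the point moves with the button. The two button centres are 64 mm apart along the feeder's y.
- stop_right_top (a point): Centre of the flat top of the right button (feeder -y side), the same as the left one.
- stop_left (a joint): Travel of the left button in m: 0 up, 0.010 fully down. Goes straight down; 1.2 N to start, 4 N fully down (twice that for both), springs back. It draws down one of the two steel stop bars across the lane, which stands 7 mm above the lane floor at rest and is out of the way beyond 7 mm of travel. Either bar alone holds the tube back.
- stop_right (a joint): The same for the right button, which works the other stop bar.
- tube_center (a point): Centre of the closed aluminium cigar tube, 20 mm in diameter, 120 mm long, about 40 g, loose, lying across the lane (along the feeder's x) behind the stop bars. With both bars down it rolls by itself towards the feeder's -y and is lying in the tray after about 1 s.
- tube: The same tube; its origin is also its centre and its axes turn as it rolls.
- tray (a point): Point on the middle of the floor of the tray at the low end of the lane, 14 mm above the bench; axes as the feeder's. The tray is 126 mm along x and 70 mm along y inside, with walls 46 mm above the bench; its floor slopes gently so that the tube settles against the end wall.
- glue_pot: Loose open white plastic pot, 66 mm across, 62 mm high, origin at the centre of its underside; stands some 160 mm from the feeder's origin on its +y side. Leave alone.
- mould: Loose dark wooden mould half with grooves, 110 x 130 x 22 mm, origin at the centre of its underside; lies on the feeder's -y side. Leave alone.
- cedar_box: Loose closed cedar box, 100 x 140 x 44 mm, origin at the centre of its underside; stands beyond the high end of the lane. Leave alone.
Things that resemble listed ones, but are neither listed nor needed, are in the scene too. Of the things shaped like the tube, the aluminium one is meant.

How it is judged:
On the way, in this order (a step that is already met when the one before it is completed fails the run):
1. both buttons are down together (value of joint each of stop_left, stop_right above 0.005 m), for 0.1 s.
2. the tube lies still in the tray while both buttons are still held down (y of tube_center in the frame of tray between -0.035 and 0.03 m and x of tube_center in the frame of tray between -0.02 and 0.02 m and z of tube_center in the frame of tray between 0 and 0.018 m and linear speed of tube below 0.03 m/s and value of joint each of stop_left, stop_right above 0.007 m), for 0.2 s.
At the end, for the whole second after the job is handed in: The tube lies in the tray (its centre within 20 mm of the tray's middle along the tube and 35 mm across, under 18 mm above the tray floor), slower than 30 mm/s, and both buttons are back up to within 2 mm (y of tube_center in the frame of tray between -0.035 and 0.03 m and x of tube_center in the frame of tray between -0.02 and 0.02 m and z of tube_center in the frame of tray between 0 and 0.018 m and linear speed of tube below 0.03 m/s and value of joint each of stop_left, stop_right below 0.002 m); the robot touches nothing.
It fails at once if one button is pressed down (over 6 mm) while the other is still up (under 1 mm) ((value of joint stop_left above 0.006 m and value of joint stop_right below 0.001 m) or (value of joint stop_right above 0.006 m and value of joint stop_left below 0.001 m)).
It fails at once if the robot touches the tube (contact force between any of the fingers, the arm and tube above 0.3 N).
It fails at once if the tube is lifted (height (world z) of tube_center above 0.08 m).
It fails at once if the glue pot, the mould or the cedar box is shifted or knocked over (distance of any of glue_pot, mould, cedar_box from where it was at the start of the episode above 0.015 m or angle between any of glue_pot, mould, cedar_box's own z axis and vertical above 0.3 rad).
It also fails if it takes over 32 s, if anything falls off the work surface, if the arm or the gripper's body presses on something with over 40 N, if the wrist force passes 120 N, or if a joint passes its speed limit or range.

## Working session

There is one attempt and no reset: what is moved stays moved. The work goes in short steps, Python scripts to look and compute and a tool call to move; the robot and the scene stay as the last step left them, time stands still between calls to the robot, and variables do not carry over. Pictures are saved under pics/ and viewed, at most 10 in all, crops included, and the job is handed in when it is done.

Besides the shell and the picture viewer there is one more tool, called after "Request:" as name(argument=value, ...) on one line, values as JSON. apply_moves: Moves the arm, as the interface text tells. Its arguments: {"type":"object","properties":{"targets":{"type":"string"},"force":{"type":"number"}},"required":["targets"]}

```bash
mkdir -p pics; python3 - <<'E'
from station import env
import cv2,numpy as np
for n in("top","side"):
    c=env.capture(n); cv2.imwrite(f"pics/{n}0.png",c["image"][:,:,::-1]); np.savez(f"pics/{n}0.npz",**c)
    print(n,c["fx"],c["cx"],c["cy"],np.round(c["camera_from_world"],3).tolist())
print(env.sense())
E
```

```text
top 490.2331251036434 310.60322848505496 240.481830945513 [[-0.007, -1.0, -0.01, 0.084], [-0.997, 0.008, -0.074, 0.59], [0.075, 0.01, -0.997, 0.933], [0.0, 0.0, 0.0, 1.0]]
side 607.0759988379989 318.97523639268746 239.42219051585712 [[0.924, -0.382, 0.015, -0.504], [-0.263, -0.664, -0.7, 0.252], [0.278, 0.643, -0.714, 0.972], [0.0, 0.0, 0.0, 1.0]]
{'t': 0.1, 'qpos': array([ 9.41893973e-01,  1.59023948e-01,  1.59813752e+00, -1.19197804e-05,
        1.38619424e+00, -2.10096624e-01]), 'joint_vel': array([-4.68783339e-05, -2.26510736e-03, -3.56713469e-03, -1.09406630e-04,
       -1.78010056e-03, -2.83366623e-04]), 'effort': array([-4.73784416e-05, -3.96990538e+01, -3.32338142e+01, -2.18564142e-04,
        4.17786141e-03,  1.00448742e-05]), 'eef_pos': array([0.23352215, 0.5248376 , 0.23037842]), 'eef_rot': array([-3.13986592e+00, -3.56238268e-04,  2.72278881e+00]), 'force': array([-0.88664495,  0.82563146, -0.01530295]), 'moment': array([-0.00069717,  0.0152401 , -0.01036271]), 'finger_force': 0.0, 'width': 1.001097065110147}
```

View pics/top0.png

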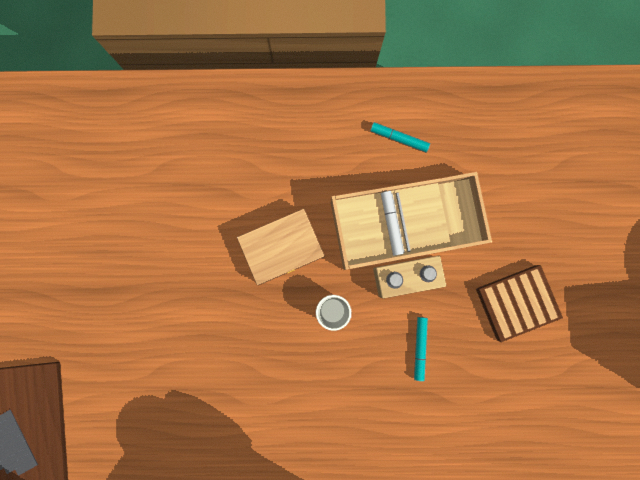

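View pics/side0.png

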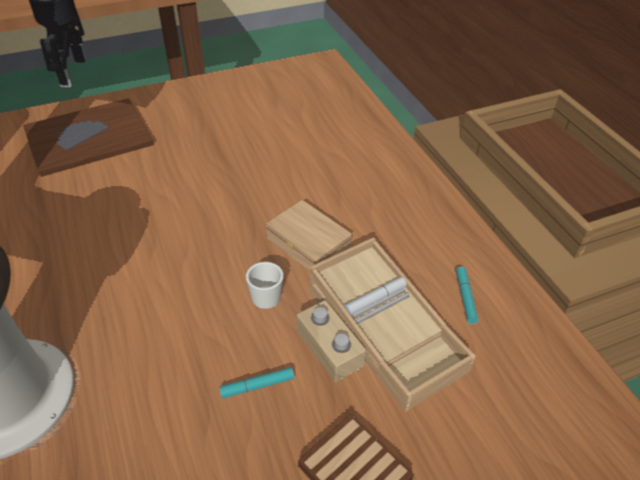

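The top view shows the left button at about (396,280), the right at (429,273), and the aluminium tube on the lane at (393,222) behind its stop bars. The side view shows the buttons at (320,316) and (342,341). The teal tubes are distractors.

```bash
cat > h.py <<'E'
import numpy as np,cv2
from scipy.spatial.transform import Rotation as R
def ray(c,uv,z):
    T=c["camera_from_world"];Rm=T[:3,:3];o=-Rm.T@T[:3,3]
    d=Rm.T@np.array([(uv[0]-c["cx"])/c["fx"],(uv[1]-c["cy"])/c["fy"],1]);return o+d*(z-o[2])/d[2]
def proj(c,p):
    q=c["camera_from_world"]@np.append(p,1);return np.array([c["fx"]*q[0]/q[2]+c["cx"],c["fy"]*q[1]/q[2]+c["cy"]])
E
python3 - <<'E'
from h import *
from station import env
P={}
for n,g in(("top",[(396,280),(429,273)]),("side",[(320,316),(342,341)])):
    c=dict(np.load(f"pics/{n}0.npz")); im=c["image"]; D=c["depth"]
    for k,(u,v) in zip("LR",g):
        # cap pixels: grey and at height ~66mm, from depth
        vs,us=np.mgrid[v-20:v+21,u-20:u+21]
        d=D[vs,us];X=np.stack([(us-c["cx"])/c["fx"]*d,(vs-c["cy"])/c["fy"]*d,d],-1)
        T=c["camera_from_world"];W=(X-T[:3,3])@T[:3,:3]
        sat=np.ptp(im[vs,us].astype(int),axis=-1)<28
        m=sat&(abs(W[...,2]-.066)<.006)
        uv=np.array([us[m].mean(),vs[m].mean()]); r=ray(c,uv,.066)
        pt=np.c_[us[m],vs[m]].astype(np.float32); (cc,rad)=cv2.minEnclosingCircle(pt)
        print(n,k,m.sum(),"uv",uv.round(1),"circ",np.round(cc,1),round(rad,1),"ray",r.round(4),"circray",ray(c,cc,.066).round(4),"medz",np.median(W[m][:,2]).round(4),"depthctr",W[m].mean(0).round(4))
        P[n+k]=r
for n in("top","side"):
    e=P[n+"L"]-P[n+"R"]; print(n,"dist",np.linalg.norm(e),"feeder yaw",np.arctan2(-e[0],e[1]))
s=env.sense()
L=(P["topL"]+P["sideL"])/2;Rr=(P["topR"]+P["sideR"])/2;o=(L+Rr)/2;e=L-Rr
yaw=np.arctan2(e[1],e[0]); print("origin",o)
A=R.from_euler("xyz",s["eef_rot"])
B0=A.as_matrix(); print("tool y in world",B0[:,1],"btn line ang",yaw,"tool y ang",np.arctan2(B0[1,1],B0[0,1]))
for h in(yaw,yaw+np.pi):
    y=np.array([np.cos(h),np.sin(h),0]);z=np.array([0,0,-1.]);B=np.c_[np.cross(y,z),y,z]
    print("rotvec/5deg",np.rad2deg((A.inv()*R.from_matrix(B)).as_rotvec())/5)
t=o.copy();t[2]=.10
print("shift units to z=.10",B0.T@(t-s["eef_pos"])/.025)
E
```

```text
top L 126 uv [395.3 279.7] circ [395.3 279.7] 6.4 ray [ 0.5139 -0.0766  0.066 ] circray [ 0.5139 -0.0766  0.066 ] medz 0.0653 depthctr [ 0.5139 -0.0767  0.0653]
top R 130 uv [429.1 273.4] circ [429.1 273.3] 6.5 ray [ 0.525  -0.1391  0.066 ] circray [ 0.5252 -0.1391  0.066 ] medz 0.0648 depthctr [ 0.525  -0.1394  0.0648]
side L 153 uv [321.2 315.4] circ [328. 322.] 18.4 ray [ 0.5129 -0.0846  0.066 ] circray [ 0.5182 -0.1013  0.066 ] medz 0.0651 depthctr [ 0.5132 -0.0838  0.0651]
side R 156 uv [340.7 340. ] circ [340.9 340.1] 7.2 ray [ 0.5232 -0.1418  0.066 ] circray [ 0.5234 -0.1421  0.066 ] medz 0.065 depthctr [ 0.5235 -0.1412  0.065 ]
top dist 0.06348981811090756 feeder yaw 0.17602189143802383
side dist 0.058150808268980746 feeder yaw 0.17773415911965393
origin [ 0.51876837 -0.11052029  0.066     ]
tool y in world [ 0.40666679  0.91357492 -0.00172674] btn line ang 1.7476367749232975 tool y ang 1.1519931024286134
rotvec/5deg [-0.01798266 -0.00985376 -6.82557544]
rotvec/5deg [-1.29280986e-02  2.35931825e-02  2.91744131e+01]
shift units to z=.10 [-20.76080892 -18.56886953   5.23981258]
```

Request:
apply_moves(targets="-0.02 -0.01 -1 -1.3 -1.1 0 52; -0.02 -0.01 -2 -2.4 -2.1 0 52; -0.02 -0.01 -3 -3.5 -3.1 0 52; -0.02 -0.01 -4 -4.6 -4.1 0 52; -0.02 -0.01 -5 -5.7 -5.1 0 52; -0.02 -0.01 -6 -6.8 -6.1 0 52; -0.02 -0.01 -6.8 -7.9 -7.1 0 52; -0.02 -0.01 -6.8 -9 -8.1 0 52; -0.02 -0.01 -6.8 -10.1 -9.1 0 52; -0.02 -0.01 -6.8 -10.1 -9.1 0 52")

```text
t: 0.93
eef_pos: [0.3741, 0.2098, 0.2311]
eef_rot: [-3.14, 0.002, -2.974]
force: [-0.6, 0.6, -0.2]
width: 0.611
finger_force: 0.0
```

```bash
cat > g.py <<'E'
from h import *
from station import env
import sys
def go(x,y,z,h=1.7468):
    s=env.sense();A=R.from_euler("xyz",s["eef_rot"]);B0=A.as_matrix()
    yy=np.array([np.cos(h),np.sin(h),0]);zz=np.array([0,0,-1.]);B=np.c_[np.cross(yy,zz),yy,zz]
    print("t",s["t"],"pos",s["eef_pos"].round(4),"F",s["force"].round(2),"q",s["qpos"].round(2),"w",s["width"])
    print("rot",(np.rad2deg((A.inv()*R.from_matrix(B)).as_rotvec())/5).round(3),"shift",(B0.T@(np.array([x,y,z])-s["eef_pos"])/.025).round(3))
if __name__=="__main__": go(*map(float,sys.argv[1:4]))
E
python3 g.py .519 -.109 .23
```

```text
t 0.9333 pos [0.3741 0.2098 0.2311] F [-0.64  0.62 -0.19] q [ 0.23 -0.24  1.98 -0.    1.4  -1.51] w 0.6110144914691384
rot [-0.016  0.02  -0.095] shift [ -3.587 -13.541   0.069]
```

Request:
apply_moves(targets="0 0 -0.1 -0.3 -1.3 0 52; 0 0 -0.1 -0.7 -2.7 0 52; 0 0 -0.1 -1.1 -4.1 0 52; 0 0 -0.1 -1.4 -5.5 0 52; 0 0 -0.1 -1.8 -7 0 52; 0 0 -0.1 -2.2 -8.5 0 52; 0 0 -0.1 -2.6 -10 0 52; 0 0 -0.1 -3 -11.4 0 52; 0 0 -0.1 -3.4 -12.8 0 52; 0 0 -0.1 -3.59 -13.54 0 52")

```text
t: 1.77
eef_pos: [0.5202, -0.1061, 0.2304]
eef_rot: [3.141, 0.001, -2.961]
force: [0.5, 0.6, -0.4]
width: 0.61
finger_force: 0.0
```

Request:
apply_moves(targets="0 0 0 0 0 0.9 52; 0 0 0 0 0 1.8 52; 0 0 0 0 0 2.7 52; 0 0 0 0 0 3.6 52; 0 0 0 0 0 4.4 52; 0 0 0 0 0 4.8 52; 0 0 0 0 0 4.8 52; 0 0 0 0 0 4.8 52")

```text
t: 2.43
eef_pos: [0.5193, -0.1025, 0.111]
eef_rot: [3.14, 0.001, -2.958]
force: [-0.1, 0.6, 0.6]
width: 0.61
finger_force: 0.0
```

```bash
python3 - <<'E'
from g import *
go(.519,-.109,.11)
o=[]
for n in("wrist","side"):
    c=env.capture(n);np.savez(f"pics/{n}1.npz",**c);im=c["image"][:,:,::-1]
    o.append(cv2.resize(im[200:440,200:520],(640,480)) if n=="side" else im); 
cv2.imwrite("pics/w1.png",o[0]);cv2.imwrite("pics/s1.png",o[1])
E
```

```text
t 2.4333 pos [ 0.5193 -0.1025  0.111 ] F [-0.12  0.55  0.62] q [-0.42  0.17  1.84  0.    1.14 -2.18] w 0.6099811852597022
rot [0.021 0.009 0.086] shift [ 0.06  -0.253  0.039]
```

View pics/w1.png

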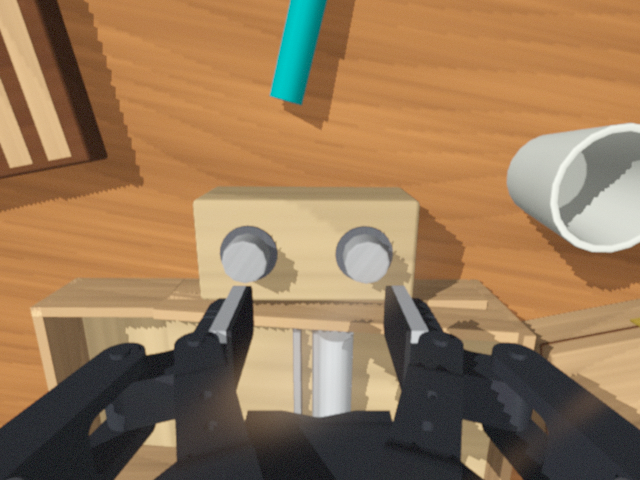

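View pics/s1.png

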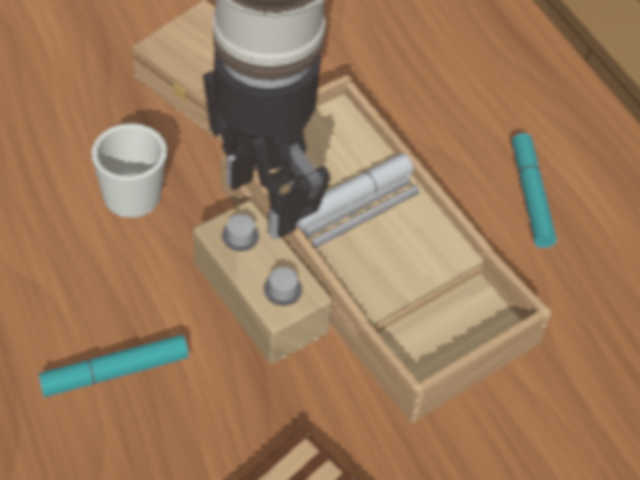

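The wrist view shows the caps at (247,258) for the right button and (365,258) for the left. The finger ends are at about (237,290) and (400,290), still above the caps and a little towards +y. The side view agrees. I'll measure the caps and finger ends in the wrist view.

```bash
python3 - <<'E'
from g import *
c=dict(np.load("pics/wrist1.npz"));s=env.sense();B=R.from_euler("xyz",s["eef_rot"]).as_matrix()
T=c["camera_from_world"];D=c["depth"];im=c["image"]
v,u=np.mgrid[0:480,0:640]
X=np.stack([(u-c["cx"])/c["fx"]*D,(v-c["cy"])/c["fy"]*D,D],-1);W=(X-T[:3,3])@T[:3,:3]
t=lambda p:((p-s["eef_pos"])@B*1000).round(1)
for k,(a,b) in dict(L=(365,258),R=(247,258)).items():
    m=(abs(u-a)<35)&(abs(v-b)<35)&(np.ptp(im.astype(int),axis=-1)<28)&(abs(W[...,2]-.066)<.004)
    uv=(u[m].mean(),v[m].mean());r=ray(c,uv,.066);print(k,m.sum(),uv,r.round(4),"tool mm",t(r),"ext",t(W[m]).min(0),t(W[m]).max(0))
# finger ends: points near the tool tip
Q=(W-s["eef_pos"])@B*1000
for k,m in dict(yp=(Q[...,1]>15),yn=(Q[...,1]<-15)).items():
    mm=m&(D>0)&(Q[...,2]>-20)&(Q[...,2]<8)&(abs(Q[...,0])<20)&(abs(Q[...,1])<60)
    q=Q[mm];print(k,len(q),"zmax",q[:,2].max().round(1))
    for z0 in(-5,-8,-12,-20):
        w=q[(q[:,2]>z0)]; 
        if len(w):print(z0,len(w),np.percentile(w,[2,50,98],axis=0).round(1).tolist())
E
```

```text
L 1525 (np.float64(366.46688524590166), np.float64(261.28786885245904)) [ 0.5133 -0.0779  0.066 ] tool mm [ 2.6 26.2 46.5] ext [-9.6 14.7 44.8] [13.5 38.2 50.5]
R 1530 (np.float64(244.54183006535948), np.float64(260.7562091503268)) [ 0.5244 -0.1399  0.066 ] tool mm [  3.  -36.9  46.5] ext [ -9.1 -49.2  44.7] [ 13.8 -25.5  50.5]
yp 973 zmax -1.0
-5 66 [[-7.4, 27.0, -4.9], [0.4, 27.2, -3.8], [9.9, 27.5, -1.3]]
-8 185 [[-9.0, 27.0, -8.0], [4.4, 27.3, -5.9], [12.0, 33.4, -2.0]]
-12 414 [[-9.3, 27.0, -11.8], [7.3, 27.3, -8.4], [12.1, 38.5, -2.3]]
-20 973 [[-9.3, 27.0, -19.7], [7.7, 27.4, -13.0], [12.1, 40.0, -3.2]]
yn 1001 zmax -0.9
-5 72 [[-8.8, -25.0, -5.0], [1.8, -24.8, -3.8], [10.6, -24.6, -1.2]]
-8 191 [[-9.2, -34.7, -7.9], [5.1, -24.9, -5.8], [12.1, -24.6, -1.6]]
-12 433 [[-9.3, -36.5, -11.9], [7.3, -24.9, -8.5], [12.1, -24.6, -2.3]]
-20 1001 [[-9.2, -37.7, -19.8], [7.7, -25.0, -13.0], [12.1, -24.7, -2.9]]
```

Request:
apply_moves(targets="0 0 0.04 0.06 -0.26 0.3 56; 0 0 0.04 0.06 -0.26 0.6 56; 0 0 0.04 0.06 -0.26 1 56; 0 0 0.04 0.06 -0.26 1.3 56; 0 0 0.04 0.06 -0.26 1.4 56; 0 0 0.04 0.06 -0.26 1.4 56; 0 0 0.04 0.06 -0.26 1.4 56")

```text
t: 3.12
eef_pos: [0.5189, -0.1093, 0.0756]
eef_rot: [3.14, 0.001, -2.962]
force: [-0.6, 1.2, -0.2]
width: 0.655
finger_force: 0.0
```

```bash
python3 - <<'E'
from g import *
go(.519,-.109,.066)
c=env.capture("wrist");im=c["image"][:,:,::-1];cv2.imwrite("pics/w2.png",im)
E
```

```text
t 3.1167 pos [ 0.5189 -0.1093  0.0756] F [-0.61  1.18 -0.23] q [-0.44  0.22  1.85  0.    1.07 -2.19] w 0.6547507632614303
rot [0.02  0.009 0.045] shift [-0.005  0.011  0.386]
```

View pics/w2.png

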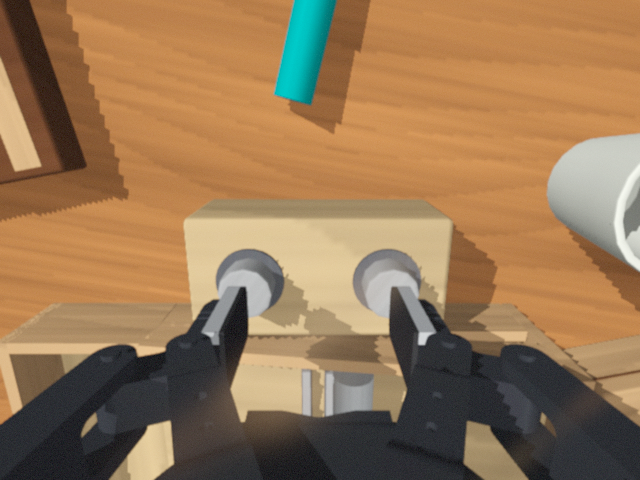

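Both finger ends sit over their caps, at about (235,295) and (402,295). Pressing now.

Request:
apply_moves(targets="0 0 0 0 0 0.2 56; 0 0 0 0 0 0.4 56; 0 0 0 0 0 0.5 56; 0 0 0 0 0 0.6 56; 0 0 0 0 0 0.7 56; 0 0 0 0 0 0.75 56; 0 0 0 0 0 0.75 56")

```text
t: 3.75
eef_pos: [0.5188, -0.1092, 0.0571]
eef_rot: [3.14, 0.001, -2.962]
force: [-2.6, 2.1, 4.1]
width: 0.654
finger_force: 1.9
```

```bash
python3 - <<'E'
from g import *
go(.519,-.109,.055)
c=env.capture("side");im=c["image"][:,:,::-1];cv2.imwrite("pics/s3.png",cv2.resize(im[200:440,200:520],(640,480)))
E
```

```text
t 3.75 pos [ 0.5188 -0.1092  0.0571] F [-2.58  2.06  4.08] q [-0.44  0.25  1.86  0.    1.03 -2.19] w 0.653904313369907
rot [0.022 0.006 0.045] shift [-0.01   0.007  0.082]
```

View pics/s3.png

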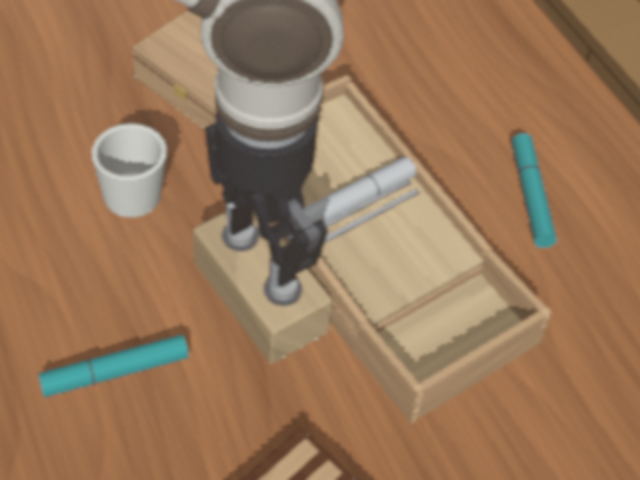

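The side view shows both finger ends on the caps. The tube is still held, and the 4 N reading means partial travel, so I'll press further.

Request:
apply_moves(targets="0 0 0 0 0 0.1 56; 0 0 0 0 0 0.2 56; 0 0 0 0 0 0.25 56; 0 0 0 0 0 0.25 56; 0 0 0 0 0 0.25 56")

```text
t: 4.22
eef_pos: [0.5194, -0.1095, 0.0518]
eef_rot: [3.141, 0.002, -2.962]
force: [-4.6, 1.7, 9.2]
width: 0.655
finger_force: 4.7
```

```bash
python3 - <<'E'
from g import *
go(.519,-.109,.055)
c=env.capture("side");im=c["image"][:,:,::-1];cv2.imwrite("pics/s4.png",cv2.resize(im[200:440,200:520],(640,480)))
E
```

```text
t 4.2167 pos [ 0.5194 -0.1095  0.0518] F [-4.63  1.72  9.24] q [-0.44  0.26  1.86  0.    1.02 -2.19] w 0.6549173659716373
rot [0.012 0.018 0.046] shift [ 0.012  0.022 -0.128]
```

View pics/s4.png

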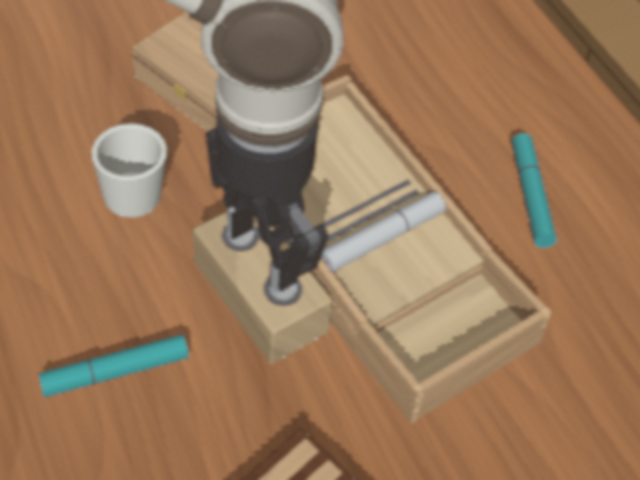

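The tube is rolling past the lowered bars, now at about (385,232). I'll hold with a touch more press.

Request:
apply_moves(targets="0 0 0 0 0 0.05 56; 0 0 0 0 0 0.05 56; 0 0 0 0 0 0.05 56; 0 0 0 0 0 0.05 56; 0 0 0 0 0 0.05 56; 0 0 0 0 0 0.05 56; 0 0 0 0 0 0.05 56; 0 0 0 0 0 0.05 56; 0 0 0 0 0 0.05 56; 0 0 0 0 0 0.05 56")

```text
t: 5.1
eef_pos: [0.5195, -0.1095, 0.0517]
eef_rot: [3.141, 0.001, -2.961]
force: [-8.3, 2.8, 18.8]
width: 0.656
finger_force: 9.3
```

Request:
apply_moves(targets="0 0 0 0 0 0 56; 0 0 0 0 0 0 56; 0 0 0 0 0 0 56; 0 0 0 0 0 0 56; 0 0 0 0 0 0 56; 0 0 0 0 0 0 56; 0 0 0 0 0 0 56; 0 0 0 0 0 0 56; 0 0 0 0 0 0 56; 0 0 0 0 0 0 56")

```text
t: 5.93
eef_pos: [0.5195, -0.1095, 0.0517]
eef_rot: [3.141, 0.001, -2.961]
force: [-10.4, 2.9, 18.1]
width: 0.66
finger_force: 9.3
```

Request:
apply_moves(targets="0 0 0 0 0 0 56; 0 0 0 0 0 0 56; 0 0 0 0 0 0 56; 0 0 0 0 0 0 56; 0 0 0 0 0 0 56; 0 0 0 0 0 0 56; 0 0 0 0 0 0 56; 0 0 0 0 0 0 56; 0 0 0 0 0 0 56; 0 0 0 0 0 0 56")

```text
t: 6.77
eef_pos: [0.5195, -0.1095, 0.0517]
eef_rot: [3.141, 0.001, -2.961]
force: [-8.0, 3.6, 19.5]
width: 0.655
finger_force: 9.3
```

```bash
python3 - <<'E'
from g import *
go(.519,-.109,.055)
pr=None
fz=np.array([.5189,-.109]);a=.176;ex=np.array([np.cos(a),np.sin(a)]);ey=np.array([-np.sin(a),np.cos(a)])
for i in range(3):
    c=env.capture("side");im=c["image"];D=c["depth"];T=c["camera_from_world"]
    v,u=np.mgrid[0:480,0:640];X=np.stack([(u-c["cx"])/c["fx"]*D,(v-c["cy"])/c["fy"]*D,D],-1);W=(X-T[:3,3])@T[:3,:3]
    d=W[...,:2]-fz;fx=d@ex;fy=d@ey
    hs=cv2.cvtColor(im,cv2.COLOR_RGB2HSV)
    m=(hs[...,1]<60)&(hs[...,2]>70)&(fx>.04)&(fx<.17)&(fy>-.165)&(fy<-.05)&(W[...,2]<.06)
    print(m.sum(),"fx",np.percentile(fx[m],[1,50,99]).round(3),"fy",np.percentile(fy[m],[1,50,99]).round(3),"z",np.percentile(W[m][:,2],[1,50,99]).round(3))
cv2.imwrite("pics/s5.png",cv2.resize(im[200:440,200:520,::-1],(640,480)))
E
```

```text
t 6.7667 pos [ 0.5195 -0.1095  0.0517] F [-7.97  3.59 19.54] q [-0.44  0.26  1.86  0.    1.02 -2.19] w 0.6551149069967618
rot [0.012 0.014 0.048] shift [ 0.014  0.024 -0.131]
463 fx [0.051 0.107 0.168] fy [-0.157 -0.146 -0.132] z [0.012 0.03  0.046]
460 fx [0.051 0.107 0.168] fy [-0.157 -0.145 -0.132] z [0.012 0.031 0.046]
461 fx [0.051 0.107 0.168] fy [-0.157 -0.145 -0.132] z [0.012 0.03  0.046]
```

View pics/s5.png

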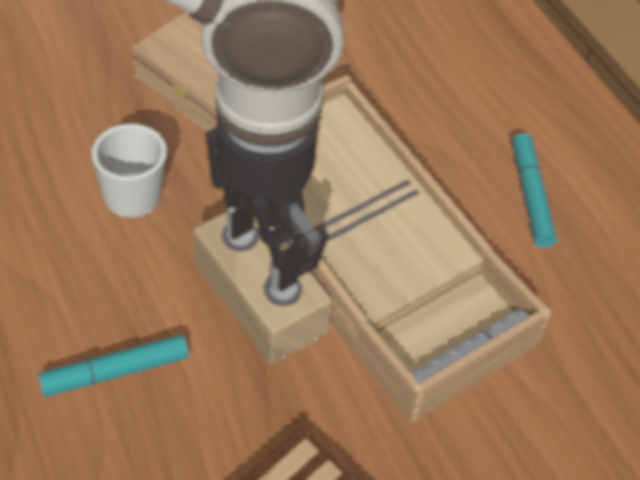

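The tube lies still in the tray against the end wall, at about (475,343), with both buttons fully down on their stops. Releasing straight up.

Request:
apply_moves(targets="0 0 0 0 0 -0.2 56; 0 0 0 0 0 -0.4 56; 0 0 0 0 0 -0.6 56; 0 0 0 0 0 -0.9 56; 0 0 0 0 0 -1.3 56; 0 0 0 0 0 -1.9 56; 0 0 0 0 0 -2.7 56; 0 0 0 0 0 -3.6 56; 0 0 0 0 0 -4.5 56; 0 0 0 0 0 -5.4 56")

```text
t: 7.75
eef_pos: [0.5189, -0.1096, 0.1863]
eef_rot: [3.141, 0.002, -2.962]
force: [0.4, 0.0, -0.8]
width: 0.654
finger_force: 0.0
```

Request:
apply_moves(targets="0 0 0 0 0 -0.8 56; 0 0 0 0 0 -1 56; 0 0 0 0 0 -1 56; 0 0 0 0 0 -1 56; 0 0 0 0 0 -1 56; 0 0 0 0 0 -1 56")

```text
t: 8.25
eef_pos: [0.518, -0.1092, 0.2079]
eef_rot: [3.138, -0.001, -2.962]
force: [-0.4, 0.4, 0.1]
width: 0.659
finger_force: 0.0
```

```bash
python3 - <<'E'
from g import *
go(.519,-.109,.2)
o=[]
for n in("wrist","side"):
    c=env.capture(n);im=c["image"][:,:,::-1];o.append(cv2.resize(im,(400,300)) if n=="wrist" else cv2.resize(im[200:440,200:520],(400,300)))
    D=c["depth"];T=c["camera_from_world"];v,u=np.mgrid[0:480,0:640]
    W=(np.stack([(u-c["cx"])/c["fx"]*D,(v-c["cy"])/c["fy"]*D,D],-1)-T[:3,3])@T[:3,:3]
    for p in((.5136,-.0778),(.5247,-.1398)):
        m=np.hypot(W[...,0]-p[0],W[...,1]-p[1])<.006
        print(n,m.sum(),"cap z",np.median(W[m][:,2]).round(4))
cv2.imwrite("pics/f.png",np.hstack(o))
E
```

```text
t 8.25 pos [ 0.518  -0.1092  0.2079] F [-0.38  0.4   0.06] q [-0.44  0.06  1.75  0.    1.33 -2.19] w 0.659062969373353
rot [ 0.037 -0.015  0.043] shift [-0.042  0.001  0.315]
wrist 947 cap z 0.2317
wrist 936 cap z 0.2322
side 205 cap z 0.2399
side 443 cap z 0.3866
```

View pics/f.png

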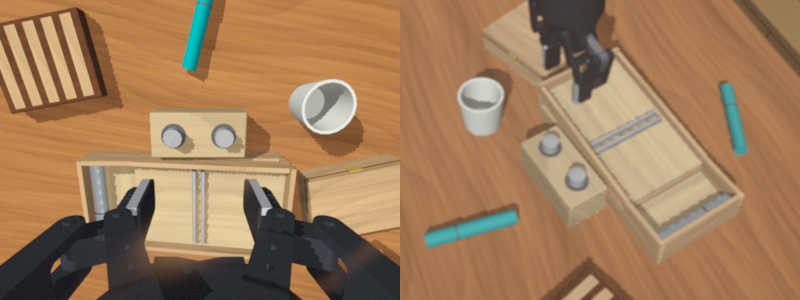

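Both buttons and both bars are back up. The tube lies in the tray at about (695,214), and the pot, mould and box look unmoved. The arm is clear of everything.

```bash
python3 -c "
from station import env
print(env.finish_job())"
```

```text
the job is handed in; nothing more can be done
None
```

I handed the job in at about 8 s on the robot clock: both buttons were pressed together and held until the tube lay still in the tray, then released with the arm clear; the hand-in returned no verdict, and I checked the buttons' return only by eye.

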